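# Open the dust inlet and start the extractor

## Task

Get the sanding bench ready: with the fingertips, push the dust inlet's shutter all the way open by its lip, then gently press the wide mushroom-headed start button fully down and let it spring back up. Leave the small round button, the small square button, the boards, the sanding block and the cup alone, and finish clear of everything.

Things in the scene. Friction and masses are not known exactly. Their poses are not given: they have to be found in the camera images.
- inlet: Fixed green-painted dust-inlet box, 130 (its x) x 220 (its y) x 50 mm high; origin at the centre of its underside, z up. An 80 mm hole in its top, 50 mm towards -y from the centre, is covered by a steel shutter that opens by sliding to the box's +y, between two rails (tops at 60 mm) along the long sides. From the +y end a 42 mm pipe stub sticks out 40 mm, axis 25 mm above the bench.
- shutter (a joint): Travel of the shutter in m: 0 shut, 0.090 at its stop, fully open; it starts between 0 and 0.020. It slides along the box's +y against about 2.5 N of friction and stays where it is left.
- lip_face (a point): Centre of the lip's upright face to push, looking to the box's -y: steel, 70 mm wide (box x), upper edge 13 mm above the point, shutter plate's top 13 mm below. The point is 69 mm above the bench and moves with the shutter; axes as the inlet's. In front of the face (-y) the plate runs on flat for 51 mm, 106 mm wide; behind it the lip slopes down to the plate over 40 mm.
- palm_box: Fixed grey push-button box, 76 x 76 x 48 mm, origin at the centre of its underside; a 38 mm metal collar on top reaches 50 mm. It carries the start button in its centre: a black mushroom head 52 mm across, flattened on top over 36 mm. The three button boxes are alike but for their caps.
- palm_cap (a joint): How far the start button is pressed, m: 0 up, 0.007 fully down. It is sprung: about 1.5 N starts it moving, about 5 N holds it fully down, and it springs back when let go.
- palm_top (a point): Centre of the top of the mushroom-headed start button, 76 mm above the bench when up.
- round_box: Fixed button box like the first, with a small round black cap 24 mm across, top 64 mm above the bench. Not to be pressed. Origin at the centre of its underside.
- round_cap (a joint): How far the small round button is pressed, m (0 up, 0.007 down).
- square_box: Fixed button box like the first, with a small square black cap 26 mm wide, top 64 mm above the bench. Not to be pressed. Origin at the centre of its underside.
- square_cap (a joint): How far the small square button is pressed, m (0 up, 0.007 down).
- boards: Loose pile of five wooden boards with wavy long edges, about 145 (x) x 180 (y) x 74 mm high, moves as one; origin at the centre of its underside. Leave alone.
- sand_block: Loose wooden sanding block with cork sole, 65 (x) x 110 (y) x 27 mm high; origin at the centre of its underside. Leave alone.
- cup: Loose open steel cup, 70 mm across, 100 mm high; origin at the centre of its underside. Leave alone.
There are look-alikes about, which are no part of the job. What is shaped like the palm_box but pink is not meant.

How it is judged (in metres and radians):
On the way, in this order (a step that is already met when the one before it is completed fails the run):
1. the shutter is pushed open to within 10 mm of its stop (value of joint shutter above 0.08 m), for 0.2 s.
2. the mushroom-headed start button is pressed down by the fingertips, at least 5 of its 7 mm (value of joint palm_cap above 0.005 m and contact force between the fingers and palm_box above 0.5 N), for 0.05 s.
At the end, for the whole second after the job is handed in: The shutter is open to within 10 mm of its stop, all three buttons are up (within 1.5 mm), and the boards, sanding block and cup are within 15 mm of where they stood (value of joint shutter above 0.08 m and value of joint each of palm_cap, round_cap, square_cap below 0.0015 m and distance of each of boards, sand_block, cup from where it was at the start of the episode below 0.015 m); the robot touches nothing.
It fails at once if the start button is pressed (over 3 mm) before the shutter is open (value of joint palm_cap above 0.003 m and value of joint shutter below 0.08 m).
It fails at once if the small round or the small square button is pressed (over 2 mm) (value of joint any of round_cap, square_cap above 0.002 m).
It fails at once if the start button or its box is pushed with more than 30 N (contact force between the fingers and palm_box above 30 N).
It fails at once if the boards, the sanding block or the cup are moved by more than 15 mm or lifted (distance of any of boards, sand_block, cup from where it was at the start of the episode above 0.015 m).
It also fails if it takes over 42 s, if anything falls off the work surface, if the arm or the gripper's body presses on something with over 40 N, if the wrist force passes 120 N, or if a joint passes its speed limit or range.

## Robot

A 6-joint arm with a two-finger parallel gripper is mounted at the origin on the work surface. World frame = base frame: x ahead of the robot, y to its left, z up, the work surface at z = 0. Lengths are in mm, angles in rad, forces in N, time in s.
With the tool pointing down it reaches from about 400 to 925 mm from the base axis. Payload 12.5 kg.
Tool frame: the origin (TCP) lies at the very end of the fingers, on their centre line; the grasp point (between the pads) lies behind it (env.grip_depth is the z of the grasp point in the tool frame, in mm); z points along the fingers, y is the line along which they close (so a half turn about z gives the same grasp; the last joint's range is limited). The gripper opens to 95 mm and grips with 3 to 60 N. Pads are 20 mm wide; open, the fingers measure 119 mm over their backs; the gripper's body (75 mm by 180 mm) begins 59 mm behind the grasp point.
Start: joints at [1.097, 0.491, 1.559, -0, 1.092, -0.106], TCP at [224.712, 583.225, 214.661] pointing down, gripper open.
Joint ranges: [-3.1, 3.1], [-0.84, 2.19], [0.05, 2.79], [-1.13, 4.28], [0.06, 2.93], [-2.69, 2.69]. Speed limits (rad/s): [2.22, 2.22, 2.79, 3.14, 3.14, 3.14].

## Interface

Orientations are given as [roll, pitch, yaw] about the fixed x, y, z axes, in that order (R = Rz(yaw) Ry(pitch) Rx(roll)).
In Python, from cell import env, optics gives the robot as it stands.
- The arm moves only by the tool step_arm, never from a script. Its argument "moves" is a list of rows, each an object of numbers: "tx", "ty", "tz": the shift along the tool's x, y, z in mm; "roll": the turn about the tool's z in rad. In form: [{"tx": .., "ty": .., "tz": .., "roll": ..}, ...]. A call has 1 to 12 rows; each row is the pose to reach, as a shift and turn from the pose commanded when the call began, along the tool's axes at that moment; what a row does not reach only later rows make up. A row lasts 1/12 s, in which the tool goes at most 41.7 mm and 7.16 degrees, less where a joint would pass 70% of its speed; a pose out of reach is approached as far as the arm can. A call with a gripper value outside its range is refused whole. "grip" is the finger opening in mm, from 0 to 95.1, set as the call begins (left out, the last holds). The fingers move at their own pace and stop on an object; the grip force is fixed at half the most. Time passes only in rows, so rows that repeat a pose let the fingers close. It gives the time, the measured TCP pose, the force, the opening and the grip force at its end, in the units of the state.
- env.state(): the state, without advancing time (a new reading comes with each control period).
- optics.read_camera(name): name is "scene" or "top"; returns a dict with "pixels" (384x512x3 uint8, blue, green, red), "mtx" (3x3 intrinsics, pixels), "dist" ([k1, k2, p1, p2, k3] as OpenCV has them; the pictures are not rectified), "view" (4x4, takes a point from world to camera coordinates). Camera axes: x right, y down, z forward; pixel columns grow to the right and rows downward; lengths in mm; the calibration is good to about 2 mm. A picture is of the moment at which its call begins. There is no depth.
- env.job_done(): hands the job in; it is judged then, once.
The state is a dict: "t": time; "joints": joint angles; "qvel": joint speeds; "tau": joint torques, N m; "eef_pos": TCP position; "tcp_rot": TCP orientation; "ft_force": force on the tool from outside, world axes, zero at the start; "moment": the same for the moment, N m; "opening": opening from 0.0 (shut) to 1.0 (fully open); "grip_force": force on a finger pad.
Only numpy, scipy, OpenCV 4.12 (cv2) and the standard library are available. Lean on these libraries where they do the work, as an engineer would, in place of code of your own. Each camera call takes 0.05 s, during which the arm holds its last target. There are 200 camera calls.

## Working session

There is one attempt and no reset: what is moved stays moved. The work goes in short steps, Python scripts to look and compute and a tool call to move; the robot and the scene stay as the last step left them, time stands still between calls to the robot, and variables do not carry over. Pictures are saved under pics/ and viewed, at most 10 in all, crops included, and the job is handed in when it is done.

Besides the shell and the picture viewer there is one more tool, called as a command line: name --argument value ..., lists and objects as JSON in quotes. step_arm: Moves the arm, as the interface text tells. Its arguments: {"type":"object","properties":{"moves":{"type":"array"},"grip":{"type":"number"}},"required":["moves"]}

```bash
mkdir -p pics; cat > h.py <<'E'
import cv2,numpy as np,pickle
from cell import env,optics
def snap():
    d={n:optics.read_camera(n) for n in("scene","top")}
    pickle.dump(d,open('cams.pkl','wb')); return d
def load(): return pickle.load(open('cams.pkl','rb'))
def ray(c,uv,z):
    K,D,V=[np.array(c[k],float) for k in("mtx","dist","view")]
    p=cv2.undistortPoints(np.array([[uv]],float),K,D)[0,0]
    R,t=V[:3,:3],V[:3,3]; o=-R.T@t; r=R.T@np.array([p[0],p[1],1])
    return o+r*(z-o[2])/r[2]
def proj(c,P):
    K,D,V=[np.array(c[k],float) for k in("mtx","dist","view")]
    return cv2.projectPoints(np.array(P,float).reshape(-1,1,3),cv2.Rodrigues(V[:3,:3])[0],V[:3,3],K,D)[0][:,0]
E
python3 - <<'E'
from h import *
d=snap()
for n in d:
    cv2.imwrite(f'pics/{n}0.png',cv2.resize(d[n]['pixels'],(800,600),interpolation=cv2.INTER_CUBIC))
    V=np.array(d[n]['view']);print(n,-V[:3,:3].T@V[:3,3],V[:3,:3].round(2).tolist())
s=env.state();print(s)
E
```

```text
scene [1109.21745755 -440.69507189  672.12292923] [[0.57, 0.82, -0.01], [0.53, -0.38, -0.76], [-0.63, 0.42, -0.65]]
top [ 439.76911919  -49.727386   1184.18121623] [[0.0, -1.0, -0.0], [-1.0, -0.0, -0.09], [0.09, 0.0, -1.0]]
{'t': 0.1, 'joints': array([ 1.09743029e+00,  4.91499320e-01,  1.55939516e+00, -5.71903626e-05,
        1.09172546e+00, -1.05560445e-01]), 'qvel': array([ 0.00166358, -0.00161887, -0.00064974,  0.00033522, -0.00167955,
        0.00093086]), 'tau': array([ 2.39007240e-03, -6.13624048e+01, -2.58605593e+01,  6.94062584e-02,
        4.70382068e-02, -4.75862123e-05]), 'eef_pos': array([224.59528118, 583.00854984, 214.11787546]), 'tcp_rot': array([-3.14056574e+00, -5.77968152e-05,  2.77381342e+00]), 'ft_force': array([ 0.0495185, -0.6198648,  0.0780976]), 'moment': array([0.02049834, 0.03522002, 0.00855896]), 'grip_force': 0.0, 'opening': 0.9966928818958093}
```

View pics/scene0.png

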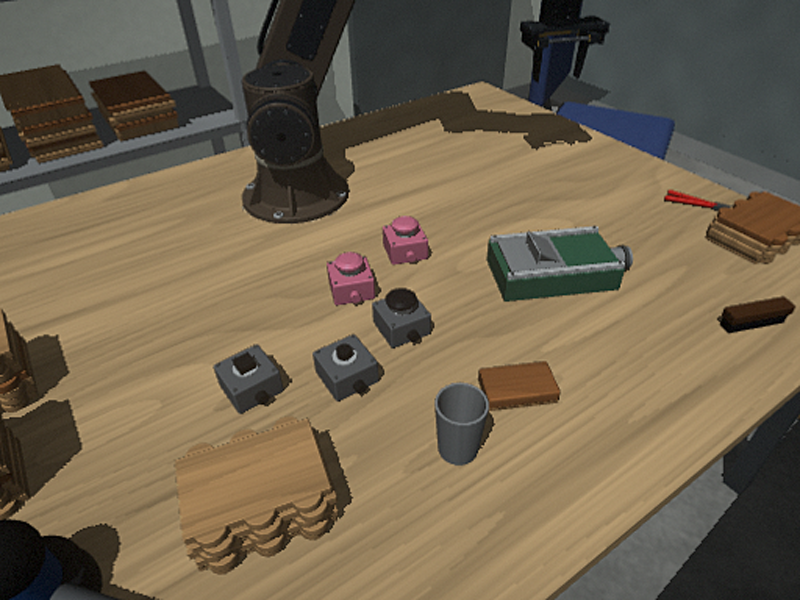

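View pics/top0.png

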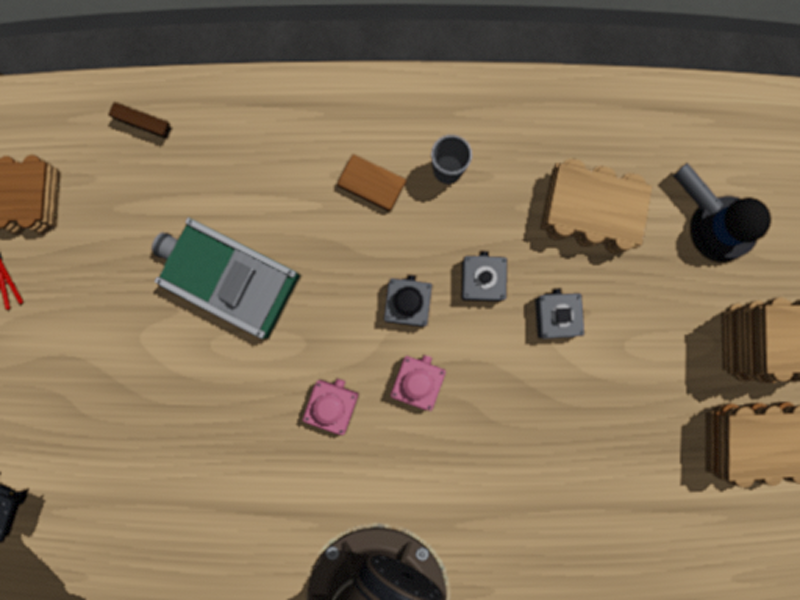

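The scene view shows the green inlet at (560,260) and the black mushroom button at (402,300). The pink boxes are decoys. In the top view the inlet is at (228,280), its pipe (+y end) points left, and the mushroom is at (408,300). I'll enlarge the top view around the inlet.

```bash
python3 - <<'E'
from h import *
d=load()
a=d['top']['pixels'][132:226,92:198]; cv2.imwrite('pics/c1.png',cv2.resize(a,None,fx=6,fy=6,interpolation=cv2.INTER_CUBIC))
a=d['scene']['pixels'][140:225,230:410]; cv2.imwrite('pics/c2.png',cv2.resize(a,None,fx=4.4,fy=4.4,interpolation=cv2.INTER_CUBIC))
for n,uv in(('top',(408*.64,301*.64)),):
    print(ray(d[n],uv,73))
E
```

```text
[517.58755072 -56.42574869  73.        ]
```

View pics/c1.png

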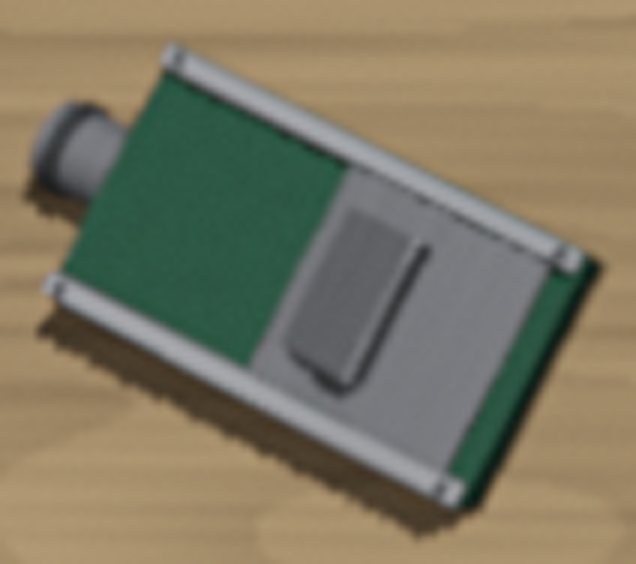

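View pics/c2.png

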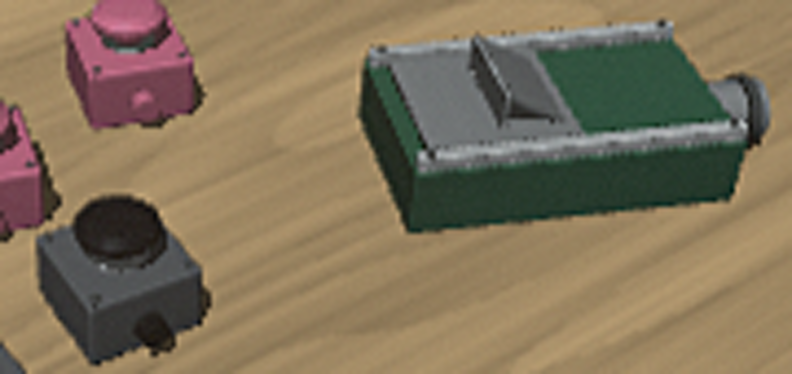

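The crops show the rail ends at z=60: (168,42), (588,258), (466,500) and (44,290) in c1. The lip's upper edge at z=82 runs (427,247)–(350,388). In c2 the mushroom top centre is at about (118,228).

```bash
python3 - <<'E'
from h import *
d=load();T=d['top'];S=d['scene']
f=lambda u,v:((u+.5)/6-.5+92,(v+.5)/6-.5+132)
g=lambda u,v:((u+.5)/4.4-.5+230,(v+.5)/4.4-.5+140)
R=[ray(T,f(*p),60) for p in((168,42),(588,258),(466,500),(44,290))]
print(np.round(R,1)); print('edge',[np.linalg.norm(R[i]-R[i-1]).round(1) for i in range(4)])
c=np.mean(R,0); y=(R[0]+R[3]-R[1]-R[2])[:2]; y/=np.linalg.norm(y); x=np.array([y[1],-y[0]])
print('centre',c,'ydir',y,'yaw',np.arctan2(-y[0],y[1]))
Rs=[ray(S,g(*p),60) for p in((378,48),(668,27),(742,127),(425,160))]
print('scene rails',np.round(Rs,1),'centre',np.mean(Rs,0))
L=[ray(T,f(*p),82) for p in((427,247),(350,388))]
Ls=[ray(S,g(*p),82) for p in((475,38),(507,125))]
for q in(L,Ls):
    m=np.mean(q,0);print('lip',np.round(q,1),np.linalg.norm(q[0]-q[1]),m,'box xy',(m-c)[:2]@x,(m-c)[:2]@y)
# palm: fit using circle of head (dia 52 at approx z 68) in top, blob
for n,C,rng in(('top',T,(slice(170,215),slice(240,282))),):
    a=C['pixels'][rng].max(2); m=(a<45).astype(np.uint8)
    k,lab,st,ce=cv2.connectedComponentsWithStats(m)
    for i in range(1,k):
        if st[i,4]>40: print(n,st[i],ce[i]+[rng[1].start,rng[0].start],ray(C,ce[i]+[rng[1].start,rng[0].start],68))
print('scene palm top',ray(S,g(119,227),74))
for z,r in((76,18),(68,26)):
    pass
print(ray(T,(261,193),70))
E
```

```text
[[665.4 332.1  60. ]
 [566.3 135.4  60. ]
 [457.9 188.4  60. ]
 [551.2 386.2  60. ]]
edge [np.float64(126.3), np.float64(220.2), np.float64(120.6), np.float64(218.7)]
centre [560.19746945 260.51518417  60.        ] ydir [0.4383789  0.89879027] yaw -0.45379422668307406
scene rails [[463.3 203.2  60. ]
 [560.4 383.5  60. ]
 [664.9 332.3  60. ]
 [573.4 144.8  60. ]] centre [565.51352326 265.96993271  60.        ]
lip [[568.5 203.5  82. ]
 [506.2 236.4  82. ]] 70.47872356709073 [537.35328599 219.90960101  82.        ] box xy -2.7314990601469624 -46.5103108455278
lip [[515.  240.1  82. ]
 [596.  188.8  82. ]] 95.9390498771298 [555.51203514 214.4417419   82.        ] box xy 15.986401978163434 -43.4643569962578
top [ 10  14  20  20 306] [259.61764706 193.30065359] [516.17575686 -52.49378477  68.        ]
scene palm top [529.50488032 -56.10669103  74.        ]
[516.84538973 -56.13021868  70.        ]
```

```bash
cat > ov.py <<'E'
from h import *
def overlay(d,inlet,lipy,palm,pyaw,out):
    x0,y0,w=inlet; c,s=np.cos(w),np.sin(w)
    W=lambda P:[[x0+c*a-s*b,y0+s*a+c*b,z] for a,b,z in P]
    rect=lambda z:W([(-65,-110,z),(65,-110,z),(65,110,z),(-65,110,z),(-65,-110,z)])
    pc,ps=np.cos(pyaw),np.sin(pyaw)
    sq=lambda z:[[palm[0]+pc*a*38-ps*b*38,palm[1]+ps*a*38+pc*b*38,z] for a,b in((-1,-1),(1,-1),(1,1),(-1,1),(-1,-1))]
    t=np.linspace(0,2*np.pi,40); ci=lambda r,z:[[palm[0]+r*np.cos(k),palm[1]+r*np.sin(k),z] for k in t]
    ims=[]
    for n,(r0,r1,q0,q1) in(('top',(130,230,90,290)),('scene',(135,230,225,415))):
        C=d[n]; a=cv2.resize(C['pixels'][r0:r1,q0:q1],None,fx=4,fy=4,interpolation=cv2.INTER_CUBIC)
        for P,col in((rect(0),(255,0,0)),(rect(50),(0,255,255)),(W([(-35,lipy,82),(35,lipy,82),(35,lipy,56),(-35,lipy,56),(-35,lipy,82)]),(0,0,255)),(ci(18,76),(0,255,0)),(sq(48),(255,255,0)),(sq(0),(255,0,0))):
            q=(proj(C,P)-[q0,r0]+.5)*4-.5
            cv2.polylines(a,[np.round(q*8).astype(np.int32)],False,col,1,cv2.LINE_AA,3)
        ims.append(a)
    ww=max(i.shape[1] for i in ims)
    m=np.vstack([cv2.copyMakeBorder(i,0,0,0,ww-i.shape[1],0) for i in ims]); 
    cv2.imwrite(out,cv2.resize(m,None,fx=min(1,600/m.shape[0]),fy=min(1,600/m.shape[0]),interpolation=cv2.INTER_AREA))
E
python3 -c "
from ov import *
overlay(load(),(561,261,-.454),-46,(517,-56),0.05,'pics/o1.png')"
```

```text
(no output)
```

View pics/o1.png

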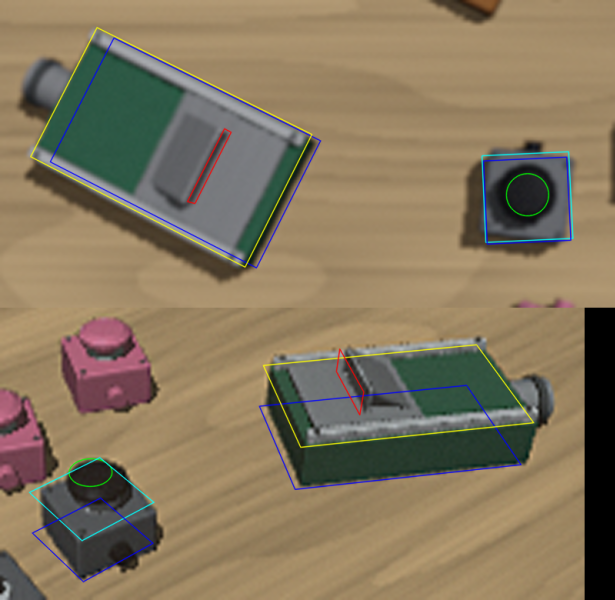

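The overlay from the top-view fit sits about 3 px up and left of the objects in the scene view. I'll fit both cameras jointly, using palm crops for corners.

```bash
python3 - <<'E'
from h import *
d=load()
r=lambda n,a,b:cv2.resize(d[n]['pixels'][b:b+48,a:a+48],None,fx=8,fy=8,interpolation=cv2.INTER_CUBIC)
cv2.imwrite('pics/c3.png',np.hstack([r('top',238,170),r('scene',234,178)]))
E
```

```text
(no output)
```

View pics/c3.png

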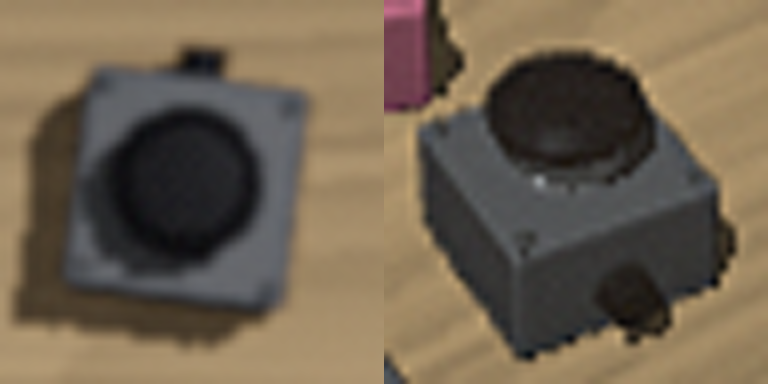

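The top crop shows the button box's top corners at (93,65), (310,95), (285,308) and (65,285), with the head centre at (188,180). The scene crop shows top corners at (36,122), (333,183) and (137,255), with the bottom front corner at (140,355).

```bash
python3 - <<'E'
from h import *
from scipy.optimize import least_squares
d=load();T=d['top'];S=d['scene']
m=lambda a,b,k:(lambda u,v:((u+.5)/k-.5+a,(v+.5)/k-.5+b))
f=m(92,132,6);g=m(230,140,4.4);pt=m(238,170,8);pc=m(234,178,8)
# (cam, obj, local, pixel)
O=[]
A=lambda cam,o,l,p:O.append((cam,o,l,p))
for l,p in(((38,38,48),(93,65)),((38,-38,48),(310,95)),((-38,-38,48),(285,308)),((-38,38,48),(65,285))):A(0,0,l,pt(*p))
A(0,0,(0,0,66),pt(188,180))
for l,p in(((-38,-38,48),(36,122)),((38,38,48),(333,183)),((38,-38,48),(137,255)),((38,-38,0),(140,355)),((38,38,0),(333,280)),((-38,-38,0),(42,200))):A(1,0,l,pc(*p))
# inlet: box top corners / bottom corners
for l,p in(((63,109,60),(168,42)),((63,-109,60),(588,258)),((-63,-109,60),(466,500)),((-63,109,60),(44,290))):A(0,1,l,f(*p))
for l,p in(((-63,-109,60),(374,48)),((-63,109,60),(668,24)),((63,109,60),(744,125)),((63,-109,60),(420,160)),((65,-110,0),(408,231)),((65,110,0),(735,197)),((-65,-110,50),(362,62))):A(1,1,l,g(*p))
A(0,1,(35,'L',82),f(427,247));A(0,1,(-35,'L',82),f(350,388))
A(1,1,(-35,'L',82),g(475,38));A(1,1,(35,'L',82),g(520,84)) if 0 else None
A(1,1,(35,'L',56),g(507,125))
def res(v):
    r=[]
    for cam,o,l,p in O:
        x,y,w=v[3*o:3*o+3]; ly=v[6] if l[1]=='L' else l[1]
        c,s=np.cos(w),np.sin(w)
        P=np.array([x+c*l[0]-s*ly,y+s*l[0]+c*ly,l[2]])+v[7+3*cam:10+3*cam]
        r+=list(proj((T,S)[cam],[P])[0]-p)
    return np.array(r+list(v[7:13]/2.))
q=least_squares(res,[517,-56,-.1,561,261,-.454,-46]+[0]*6,x_scale=[1,1,.01]*2+[1]*7,loss='soft_l1')
v=q.x;print(v.round(3));print(res(v)[:-6].reshape(-1,2).round(1).tolist())
from ov import overlay
overlay(d,tuple(v[3:6]),v[6],v[:2],v[2],'pics/o2.png')
c,s=np.cos(v[5]),np.sin(v[5]);
for l in(v[6],v[6]-30,v[6]+90): print(l,v[3]-s*l,v[4]+c*l)
E
```

```text
[ 5.18964e+02 -5.29330e+01 -1.24000e-01  5.60987e+02  2.64540e+02
 -4.53000e-01 -4.49930e+01 -8.95000e-01 -3.38000e+00 -5.78000e-01
  8.95000e-01  3.38000e+00 -2.12000e-01]
[[-0.3, -0.3], [0.5, -0.5], [0.1, 0.9], [-0.5, 0.1], [-0.0, 0.6], [-0.4, -0.8], [1.3, -0.6], [-0.4, -0.1], [-0.3, 0.8], [1.0, 0.6], [-0.3, 2.6], [0.2, 0.4], [-0.0, -1.0], [-0.9, 0.8], [-0.1, 0.0], [-1.8, -0.2], [0.3, -1.4], [1.3, -0.0], [-0.2, -0.1], [0.1, 0.8], [-1.0, 0.5], [0.1, -1.0], [-0.6, -1.2], [0.2, -1.0], [-0.4, -0.9], [-1.1, 0.6]]
-44.992910080840055 541.2893370986781 224.08778925165805
-74.99291008084006 528.1554987966631 197.1155388550648
45.007089919159945 580.6908520047231 305.00454044143777
```

Both cameras agree to within a few mm: the lip face is at about (541,224) with box yaw −0.453, and the button is at (519,−53). The tool's y is already within 0.09 rad of the box's +y. The plan is to close the fingers, go above the plate in front of the lip, descend, then push along tool +y.

```bash
cat > go.py <<'E'
import sys,numpy as np
from cell import env
from scipy.spatial.transform import Rotation as R
s=env.state();r=R.from_euler('xyz',s['tcp_rot']).as_matrix()
print('t',s['t'],'pos',s['eef_pos'].round(1),'rot',s['tcp_rot'].round(3),'F',s['ft_force'].round(1),'op',round(s['opening'],2))
v=[float(a) for a in sys.argv[1:]]
if v:
    print('shift',(r.T@(np.array(v[:3])-s['eef_pos'])).round(1))
    if len(v)>3: print('roll',-(v[3]-s['tcp_rot'][2]))
E
python3 go.py 526 193 150 2.689; python3 -c "
from cell import env;print(env.grip_depth)"
```

```text
t 0.1 pos [224.6 583.  214.1] rot [-3.141 -0.     2.774] F [ 0.  -0.6  0.1] op 1.0
shift [-421.5 -255.5   64.4]
roll 0.08481341605483328
-18.8
```

step_arm --moves '[{"tx": -35,"ty": -21,"tz": 0,"roll": 0.02},{"tx": -70,"ty": -42,"tz": 0,"roll": 0.04},{"tx": -105,"ty": -64,"tz": 0,"roll": 0.06},{"tx": -140,"ty": -85,"tz": 0,"roll": 0.085},{"tx": -175,"ty": -106,"tz": 5,"roll": 0.085},{"tx": -210,"ty": -127,"tz": 10,"roll": 0.085},{"tx": -245,"ty": -149,"tz": 20,"roll": 0.085},{"tx": -280,"ty": -170,"tz": 30,"roll": 0.085},{"tx": -315,"ty": -191,"tz": 40,"roll": 0.085},{"tx": -350,"ty": -212,"tz": 50,"roll": 0.085},{"tx": -385,"ty": -234,"tz": 60,"roll": 0.085},{"tx": -421,"ty": -255,"tz": 64,"roll": 0.085}]' --grip 0

```text
t: 1.1
eef_pos: [524.3, 194.3, 149.6]
tcp_rot: [-3.14, -0.001, 2.689]
ft_force: [0.4, 0.6, -0.0]
opening: 0.215
grip_force: 0.0
```

```bash
python3 go.py 526 193 100 2.689
```

```text
t 1.1 pos [524.3 194.3 149.6] rot [-3.140e+00 -1.000e-03  2.689e+00] F [ 0.4  0.6 -0. ] op 0.21
shift [-2.2 -0.3 49.6]
roll -0.00024547434751198693
```

step_arm --moves '[{"tz": 25},{"tz": 50},{"tz": 50},{"tz": 50},{"tz": 50}]'

```text
validation failed for argument at $.mo...
```

```bash
python3 - <<'E'
from h import *
d=snap(); p=env.state()['eef_pos']; print(p)
ims=[]
for n in('top','scene'):
    C=d[n]; q=proj(C,[p,[541.3,224.1,82]]); o=np.round(q[0]).astype(int)-[33,36]
    a=cv2.resize(C['pixels'][o[1]:o[1]+66,o[0]:o[0]+66],None,fx=6,fy=6,interpolation=cv2.INTER_CUBIC)
    for k,col in zip(q,((0,0,255),(255,0,255))): cv2.drawMarker(a,tuple(int(x) for x in (k-o+.5)*6),col,0,14,1)
    ims.append(a)
cv2.imwrite('pics/p1.png',np.hstack(ims))
E
```

```text
[526.68044583 192.05646517 149.73116805]
```

View pics/p1.png

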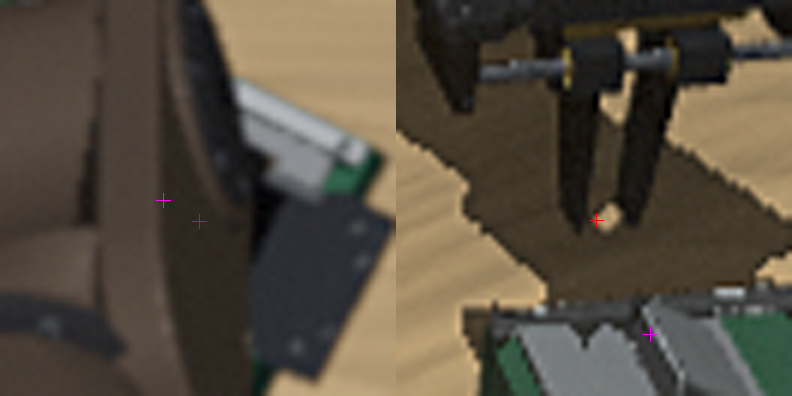

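The move was refused because every row needs all four fields. The scene crop shows the half-closed tips at (606,225) above the plate in front of the lip, about 2 px from the projected TCP. That matches the fitted camera offset, so I'll descend now.

step_arm --moves '[{"tx": 0,"ty": 0,"tz": 25,"roll": 0},{"tx": 0,"ty": 0,"tz": 50,"roll": 0},{"tx": 0,"ty": 0,"tz": 65,"roll": 0},{"tx": 0,"ty": 0,"tz": 75,"roll": 0},{"tx": 0,"ty": 0,"tz": 82,"roll": 0},{"tx": 0,"ty": 0,"tz": 85,"roll": 0},{"tx": 0,"ty": 0,"tz": 85,"roll": 0},{"tx": 0,"ty": 0,"tz": 85,"roll": 0}]'

```text
t: 1.87
eef_pos: [524.3, 196.5, 66.6]
tcp_rot: [3.141, 0.001, 2.689]
ft_force: [-0.6, 0.8, -0.7]
opening: 0.006
grip_force: 0.0
```

step_arm --moves '[{"tx": 0,"ty": 8,"tz": 0,"roll": 0},{"tx": 0,"ty": 16,"tz": 0,"roll": 0},{"tx": 0,"ty": 22,"tz": 0,"roll": 0},{"tx": 0,"ty": 28,"tz": 0,"roll": 0},{"tx": 0,"ty": 34,"tz": 0,"roll": 0},{"tx": 0,"ty": 40,"tz": 0,"roll": 0},{"tx": 0,"ty": 46,"tz": 0,"roll": 0},{"tx": 0,"ty": 52,"tz": 0,"roll": 0},{"tx": 0,"ty": 58,"tz": 0,"roll": 0},{"tx": 0,"ty": 64,"tz": 0,"roll": 0},{"tx": 0,"ty": 70,"tz": 0,"roll": 0},{"tx": 0,"ty": 70,"tz": 0,"roll": 0}]'

```text
t: 2.87
eef_pos: [555.1, 260.3, 65.8]
tcp_rot: [3.141, 0.0, 2.689]
ft_force: [-0.2, -0.3, -0.5]
opening: 0.008
grip_force: 0.0
```

```bash
python3 go.py
```

```text
t 2.8667 pos [555.1 260.3  65.8] rot [3.141 0.    2.689] F [-0.2 -0.3 -0.5] op 0.01
```

step_arm --moves '[{"tx": 0,"ty": 5,"tz": 0,"roll": 0},{"tx": 0,"ty": 10,"tz": 0,"roll": 0},{"tx": 0,"ty": 15,"tz": 0,"roll": 0},{"tx": 0,"ty": 20,"tz": 0,"roll": 0},{"tx": 0,"ty": 25,"tz": 0,"roll": 0}]'

```text
t: 3.28
eef_pos: [565.7, 282.0, 65.8]
tcp_rot: [-3.141, -0.0, 2.689]
ft_force: [-0.2, -3.4, -0.9]
opening: 0.004
grip_force: 1.4
```

step_arm --moves '[{"tx": 0,"ty": 2,"tz": 0,"roll": 0},{"tx": 0,"ty": 4,"tz": 0,"roll": 0}]'

```text
t: 3.45
eef_pos: [567.5, 285.5, 65.8]
tcp_rot: [3.142, 0.0, 2.689]
ft_force: [-0.1, -2.5, -1.3]
opening: 0.001
grip_force: 1.3
```

step_arm --moves '[{"tx": 0,"ty": 2,"tz": 0,"roll": 0},{"tx": 0,"ty": 4,"tz": 0,"roll": 0}]'

```text
t: 3.62
eef_pos: [569.1, 288.9, 65.9]
tcp_rot: [-3.141, -0.0, 2.689]
ft_force: [0.1, -2.5, -2.1]
opening: 0.005
grip_force: 1.3
```

Pushing steadily against the 2.5 N friction, on towards the stop.

step_arm --moves '[{"tx": 0,"ty": 2,"tz": 0,"roll": 0},{"tx": 0,"ty": 4,"tz": 0,"roll": 0},{"tx": 0,"ty": 4,"tz": 0,"roll": 0}]'

```text
t: 3.87
eef_pos: [571.0, 292.8, 66.0]
tcp_rot: [3.141, 0.0, 2.689]
ft_force: [0.6, -1.7, -0.7]
opening: 0.003
grip_force: 0.4
```

step_arm --moves '[{"tx": 0,"ty": 2,"tz": 0,"roll": 0},{"tx": 0,"ty": 3,"tz": 0,"roll": 0},{"tx": 0,"ty": 3,"tz": 0,"roll": 0}]'

```text
t: 4.12
eef_pos: [572.2, 295.4, 66.0]
tcp_rot: [3.141, 0.0, 2.689]
ft_force: [-0.2, -1.0, -0.7]
opening: 0.004
grip_force: 0.6
```

step_arm --moves '[{"tx": 0,"ty": 2,"tz": 0,"roll": 0},{"tx": 0,"ty": 3,"tz": 0,"roll": 0}]'

```text
t: 4.28
eef_pos: [573.1, 297.2, 65.9]
tcp_rot: [-3.14, -0.001, 2.689]
ft_force: [-4.0, -12.0, 3.4]
opening: -0.001
grip_force: 6.4
```

step_arm --moves '[{"tx": 0,"ty": 2,"tz": 0,"roll": 0},{"tx": 0,"ty": 3,"tz": 0,"roll": 0}]'

```text
t: 4.45
eef_pos: [573.1, 297.4, 65.9]
tcp_rot: [-3.134, -0.002, 2.69]
ft_force: [-10.6, -28.8, 11.5]
opening: 0.001
grip_force: 15.4
```

Stop reached: the force rises and the tip no longer moves. I'll back off and lift.

step_arm --moves '[{"tx": 0,"ty": -8,"tz": 0,"roll": 0},{"tx": 0,"ty": -20,"tz": 0,"roll": 0},{"tx": 0,"ty": -30,"tz": -10,"roll": 0},{"tx": 0,"ty": -30,"tz": -40,"roll": 0},{"tx": 0,"ty": -30,"tz": -70,"roll": 0},{"tx": 0,"ty": -30,"tz": -85,"roll": 0},{"tx": 0,"ty": -30,"tz": -85,"roll": 0}]'

```text
t: 5.03
eef_pos: [563.2, 274.2, 155.8]
tcp_rot: [3.136, 0.005, 2.689]
ft_force: [0.1, 0.2, -0.4]
opening: 0.008
grip_force: 0.0
```

```bash
python3 go.py 519 -53 150
```

```text
t 5.0333 pos [563.2 274.2 155.8] rot [3.136 0.005 2.689] F [ 0.1  0.2 -0.4] op 0.01
shift [-103.4 -313.6    4.5]
```

step_arm --moves '[{"tx": -10,"ty": -30,"tz": 0,"roll": 0},{"tx": -20,"ty": -60,"tz": 0,"roll": 0},{"tx": -30,"ty": -90,"tz": 0,"roll": 0},{"tx": -40,"ty": -120,"tz": 0,"roll": 0},{"tx": -50,"ty": -150,"tz": 0,"roll": 0},{"tx": -60,"ty": -180,"tz": 0,"roll": 0},{"tx": -70,"ty": -210,"tz": 0,"roll": 0},{"tx": -80,"ty": -240,"tz": 10,"roll": 0},{"tx": -90,"ty": -270,"tz": 20,"roll": 0},{"tx": -100,"ty": -300,"tz": 30,"roll": 0},{"tx": -103,"ty": -313,"tz": 40,"roll": 0},{"tx": -103,"ty": -313,"tz": 50,"roll": 0}]'

```text
t: 6.03
eef_pos: [516.9, -55.3, 100.4]
tcp_rot: [3.141, 0.0, 2.686]
ft_force: [0.3, 0.5, -0.4]
opening: 0.003
grip_force: 0.0
```

```bash
python3 - <<'E'
from h import *
d=snap(); p=env.state()['eef_pos']; print(p)
C=d['scene']; q=proj(C,[p,[519,-53,76]]); o=np.array([228,130])
a=cv2.resize(C['pixels'][130:240,228:420],None,fx=4,fy=4,interpolation=cv2.INTER_CUBIC)
for k,col in zip(q,((0,0,255),(255,0,255))): cv2.drawMarker(a,tuple(int(x) for x in (k-o+.5)*4),col,0,14,1)
cv2.imwrite('pics/p2.png',a)
E
python3 go.py 519 -53 90
```

```text
[516.65346795 -52.94374721  99.66163735]
t 6.1333 pos [516.7 -52.9  99.7] rot [-3.141e+00 -2.000e-03  2.687e+00] F [0.1 0.1 0.4] op 0.0
shift [-2.2  1.   9.7]
```

View pics/p2.png

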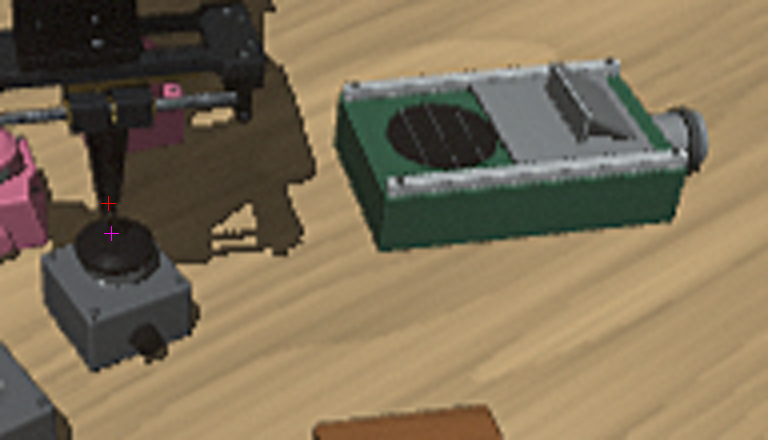

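The hole is fully uncovered and the shutter sits at its stop. The tip is at (109,208), over the mushroom head centred at about (117,237), so I'll descend gently with a 2 mm trim in x.

step_arm --moves '[{"tx": -2,"ty": 1,"tz": 8,"roll": 0},{"tx": -2,"ty": 1,"tz": 14,"roll": 0},{"tx": -2,"ty": 1,"tz": 18,"roll": 0},{"tx": -2,"ty": 1,"tz": 20,"roll": 0},{"tx": -2,"ty": 1,"tz": 20,"roll": 0}]'

```text
t: 6.55
eef_pos: [519.5, -52.4, 80.5]
tcp_rot: [-3.142, -0.001, 2.69]
ft_force: [0.7, 0.2, 0.2]
opening: 0.006
grip_force: 0.0
```

step_arm --moves '[{"tx": 0,"ty": 0,"tz": 2,"roll": 0},{"tx": 0,"ty": 0,"tz": 4,"roll": 0},{"tx": 0,"ty": 0,"tz": 6,"roll": 0},{"tx": 0,"ty": 0,"tz": 6,"roll": 0}]'

```text
t: 6.88
eef_pos: [519.7, -52.9, 74.8]
tcp_rot: [3.141, 0.0, 2.689]
ft_force: [-0.1, 0.8, 2.1]
opening: 0.003
grip_force: 1.0
```

step_arm --moves '[{"tx": 0,"ty": 0,"tz": 2,"roll": 0},{"tx": 0,"ty": 0,"tz": 3,"roll": 0},{"tx": 0,"ty": 0,"tz": 4,"roll": 0},{"tx": 0,"ty": 0,"tz": 4,"roll": 0}]'

```text
t: 7.22
eef_pos: [519.7, -52.9, 71.0]
tcp_rot: [3.141, 0.0, 2.689]
ft_force: [0.8, 1.2, 3.6]
opening: 0.001
grip_force: 1.9
```

step_arm --moves '[{"tx": 0,"ty": 0,"tz": 1,"roll": 0},{"tx": 0,"ty": 0,"tz": 2,"roll": 0},{"tx": 0,"ty": 0,"tz": 2,"roll": 0}]'

```text
t: 7.47
eef_pos: [519.7, -52.9, 69.0]
tcp_rot: [3.141, 0.0, 2.689]
ft_force: [0.2, 1.5, 6.5]
opening: 0.006
grip_force: 3.0
```

step_arm --moves '[{"tx": 0,"ty": 0,"tz": 1,"roll": 0},{"tx": 0,"ty": 0,"tz": 1,"roll": 0},{"tx": 0,"ty": 0,"tz": 1,"roll": 0}]'

```text
t: 7.72
eef_pos: [519.8, -53.0, 68.8]
tcp_rot: [3.141, 0.001, 2.689]
ft_force: [-1.8, 1.5, 16.0]
opening: 0.006
grip_force: 8.0
```

The button is bottomed at 16 N, so I'll lift clear.

step_arm --moves '[{"tx": 0,"ty": 0,"tz": -5,"roll": 0},{"tx": 0,"ty": 0,"tz": -15,"roll": 0},{"tx": 0,"ty": 0,"tz": -40,"roll": 0},{"tx": 0,"ty": 0,"tz": -75,"roll": 0},{"tx": 0,"ty": 0,"tz": -110,"roll": 0},{"tx": 0,"ty": 0,"tz": -130,"roll": 0},{"tx": 0,"ty": 0,"tz": -130,"roll": 0},{"tx": 0,"ty": 0,"tz": -130,"roll": 0},{"tx": 0,"ty": 0,"tz": -130,"roll": 0}]'

```text
t: 8.47
eef_pos: [519.0, -52.9, 197.2]
tcp_rot: [-3.141, -0.001, 2.689]
ft_force: [0.2, 0.2, -0.6]
opening: 0.003
grip_force: 0.0
```

```bash
python3 - <<'E'
from h import *
d=snap(); cv2.imwrite('pics/end.png',cv2.resize(d['scene']['pixels'],(800,600),interpolation=cv2.INTER_CUBIC))
s=env.state();print(s['t'],s['eef_pos'],s['ft_force'])
E
```

```text
8.5667 [518.99753357 -52.87061533 196.76234331] [ 0.31270472 -0.15658084 -0.3191102 ]
```

View pics/end.png

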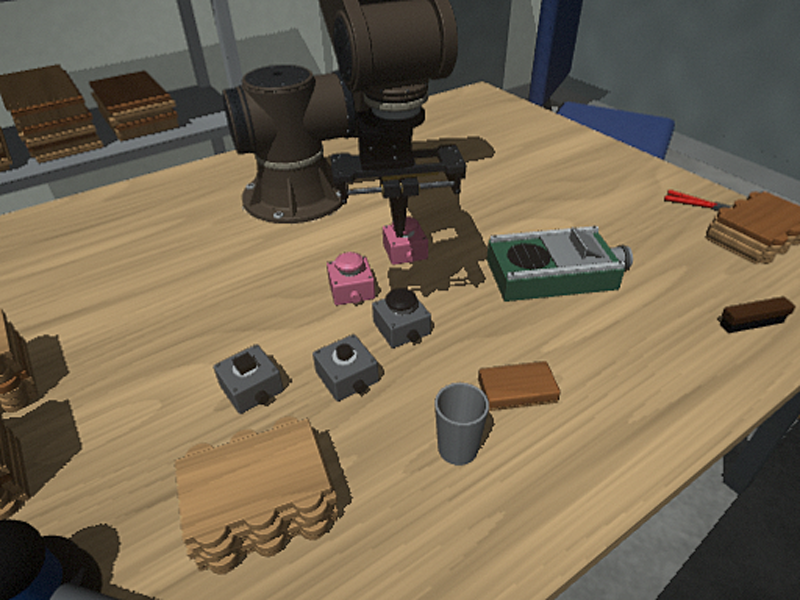

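The final view shows the shutter open at (580,245) and the mushroom back up at (402,300). Nothing else has moved and the gripper is well clear, so I'm handing the job in.

```bash
python3 -c "
from cell import env;print(env.job_done())"
```

```text
the job is handed in; nothing more can be done
None
```

The job is handed in, with no verdict returned: I pushed the shutter open to its stop, pressed the start button fully down (about 16 N) and let it spring back, and the last picture shows nothing else moved and the arm clear.

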